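# Locate a battery cell against three datum stops

### The arm

A 6-joint arm with a two-finger parallel gripper is mounted at the origin on a cart in front of the work surface, level with it; the furniture and walls round the work are solid. World frame = base frame: x ahead of the robot, y to its left, z up, the work surface at z = 0. Lengths are in m, angles in rad, forces in N, time in s.
With the tool pointing down it reaches from about 0.325 to 0.925 m from the base axis. Payload 3.1 kg.
Tool frame: the origin (TCP) lies midway between the tips of the shut fingers; the grasp point (between the pads) lies 19 mm behind it (ctrl.grasp_offset is the distance from the TCP to the grasp point, in m); z points along the fingers, y is the line along which they close (so a half turn about z gives the same grasp; the last joint's range is limited). The gripper opens to 85 mm and grips with 20 to 120 N. Pads are 22 mm wide; open, the fingers measure 114 mm over their backs; the gripper's body (76 mm by 85 mm) begins 54 mm behind the grasp point. The pads swing forward as they close: fully open they stand 13 mm farther back than shut.
Start: joints at [1.053, 0.217, 1.613, -0, 1.311, -0.112], TCP at [0.247, 0.574, 0.231] pointing down, gripper open.
Joint ranges: [-2.75, 2.75], [-0.78, 2.1], [0.31, 2.55], [-1.13, 4.27], [0.13, 2.63], [-2.58, 2.58]. Speed limits (rad/s): [2.79, 2.79, 3.14, 3.14, 3.14, 3.14].

### API

Orientations are given as a 3x3 rotation matrix whose columns are the frame's x, y, z axes.
In Python, from station import ctrl, imaging gives the robot as it stands.
- The arm moves only by the tool apply_moves, never from a script. Its argument "plan" is a list of rows, each an object of numbers: "tx", "ty", "tz": the shift along the tool's x, y, z in units of 0.5 m (1.0 is 0.5 m); "rx", "ry", "rz": the turn, a rotation vector about the tool's x, y, z in units of 360 degrees (1.0 is 360 degrees); "jaw": the closure, from 0 (fully open) to 1 (shut). In form: [{"tx": .., "ty": .., "tz": .., "rx": .., "ry": .., "rz": .., "jaw": ..}, ...]. A call has 1 to 20 rows; each row is the pose to reach, as a shift and turn from the pose commanded when the call began, along the tool's axes at that moment, turning the shorter way round; what a row does not reach only later rows make up. A row lasts 1/10 s, in which the tool goes at most 50 mm and 8.59 degrees, less where a joint would pass 70% of its speed; a pose out of reach is approached as far as the arm can. A call with a number of a shift or a turn outside -1 to 1 is refused whole. A call with a gripper value outside its range is refused whole. The fingers move at their own pace and stop on an object; "newtons" is the grip in N (left out, the last holds). Time passes only in rows, so rows that repeat a pose let the fingers close. It gives the time, the measured TCP pose, the force, the opening and the grip force at its end, in the units of the state.
- ctrl.observe(): the state, without advancing time (a new reading comes with each control period).
- imaging.get_image(name): name is "scene" or "top" or "wrist"; returns the picture (400x640x3 uint8, red, green, blue); there is no depth.
- imaging.camera_params(name): a dict with "mtx" (3x3 intrinsics, pixels), "T" (4x4, takes a point from camera to world coordinates); the wrist camera has in their place "mount" (4x4, takes a point from camera to tool coordinates, whose origin is the TCP and whose axes are the flange's). Camera axes: x right, y down, z forward; pixel columns grow to the right and rows downward; lengths in m; the calibration is good to about 2 mm. A picture is of the moment at which its call begins: read the wrist's pose just before it. camera_params takes no time and is no camera call.
- ctrl.hand_in(): hands the job in; it is judged then, once.
The state is a dict: "t": time; "joint_pos": joint angles; "joint_velocities": joint speeds; "joint_efforts": joint torques, N m; "tcp_pos": TCP position; "tcp_rot": TCP orientation; "contact_force": force on the tool from outside, world axes, zero at the start; "torque": the same for the moment, N m; "grip_width": opening from 0.0 (shut) to 1.0 (fully open); "grasp_force": force on a finger pad.
Only numpy, scipy, OpenCV 4.12 (cv2) and the standard library are available. Lean on these libraries where they do the work, as an engineer would, in place of code of your own. Each camera call takes 0.05 s, during which the arm holds its last target. There are 200 camera calls.

### The job

Seat the loose blue battery cell, the one standing by itself on the bare bench top, in the aluminium locating fixture. Stand it upright and lengthwise on the plate, 2 to 3 cm clear of the two side stops and of the end stop, and press it down onto the plate. Then, without lifting it, slide it until its broad face is against the two side stops, and after that along them until its end is against the end stop; let go and leave it standing there.

Things in the scene. Friction and masses are not known exactly. Their poses are not given: they have to be found in the camera images.
- cell: Upright blue battery cell, black top with two silver tabs, loose, 0.6 kg, standing alone on the bench between the grey tray and the laptop (not those packed in the tray). 148 mm long (x), 26 thick (y), body 88 high, 107 with tabs. Origin: centre of underside, z up; same turned half round. Grip across the thickness at mid-length, 60 to 75 mm up.
- fixture: Fixed aluminium plate, 200 (x) by 92 (y) by 12 mm, with three steel stops 35 mm high on it. Two side stops, 26 mm long and 100 mm apart (middles), on the long +y edge, turned away from the robot: faces at y = +29 mm. End stop, 30 mm wide, at the +x end, the right one seen from the robot: face at x = +82 mm. Other edges open. Origin: centre of underside, z up.
- seat (a point): Point on the plate's upper face (12 mm above the bench), at fixture x = +8, y = +16 mm, axes of the fixture. The cell's underside centre lies here, its length along x, when it is against all three stops. -y leads away from the side stops, -x away from the end stop; a cell 25 mm off in both still lies wholly on the plate.

How it is judged:
By the outcome, as a careful person would: the job done as asked, in the order asked, and still so for the second after the job is handed in, with the robot touching nothing.
It also fails if it takes over 35 s, if anything falls off the work surface, if the arm or the gripper's body presses on something with over 40 N, if the wrist force passes 120 N, or if a joint passes its speed limit or range.

## Working session

There is one attempt and no reset: what is moved stays moved. The work goes in short steps, Python scripts to look and compute and a tool call to move; the robot and the scene stay as the last step left them, time stands still between calls to the robot, and variables do not carry over. Pictures are saved under pics/ and viewed, at most 10 in all, crops included, and the job is handed in when it is done.

Besides the shell and the picture viewer there is one more tool, called after "Request:" by a JSON object that holds its "api" and its "payload". apply_moves: Moves the arm, as the interface text tells. Its arguments: {"type":"object","properties":{"plan":{"type":"array","items":{"type":"object","properties":{"tx":{"type":"number"},"ty":{"type":"number"},"tz":{"type":"number"},"rx":{"type":"number"},"ry":{"type":"number"},"rz":{"type":"number"},"jaw":{"type":"number"}}}},"newtons":{"type":"number"}},"required":["plan"]}

```bash
mkdir -p pics; python3 - <<'E'
from station import ctrl, imaging
import cv2
for n in ("scene","top"):
    im=imaging.get_image(n); cv2.imwrite(f"pics/{n}0.png",im[:,:,::-1])
    p=imaging.camera_params(n); print(n,p["mtx"].round(1).tolist(),p["T"].round(3).tolist())
print(ctrl.observe()); print(ctrl.grasp_offset, imaging.camera_params("wrist"))
E
```

```text
scene [[371.3, 0.0, 319.7], [0.0, 371.3, 196.3], [0.0, 0.0, 1.0]] [[0.826, -0.37, 0.426, 0.216], [-0.564, -0.544, 0.621, -0.558], [0.002, -0.753, -0.658, 0.579], [0.0, 0.0, 0.0, 1.0]]
top [[401.9, 0.0, 318.4], [0.0, 401.9, 198.8], [0.0, 0.0, 1.0]] [[-0.023, -0.996, 0.088, 0.493], [-0.999, 0.021, -0.027, -0.023], [0.025, -0.089, -0.996, 0.88], [0.0, 0.0, 0.0, 1.0]]
{'t': 0.1, 'joint_pos': array([ 1.05283088e+00,  2.17688583e-01,  1.61477895e+00,  6.45511425e-06,
        1.31129898e+00, -1.12160199e-01]), 'joint_velocities': array([-1.46403000e-04, -2.82746229e-04, -3.26107426e-03,  8.15201063e-05,
       -9.86162477e-06,  1.24845297e-03]), 'joint_efforts': array([-1.29232729e-03, -3.98080337e+01, -3.04969203e+01, -2.26778734e-04,
        4.28647909e-03, -5.42844148e-06]), 'tcp_pos': array([0.24631381, 0.57361862, 0.23008997]), 'tcp_rot': array([[-9.18784024e-01,  3.94759100e-01, -1.08172717e-03],
       [ 3.94760503e-01,  9.18782123e-01, -1.88562062e-03],
       [ 2.49505691e-04, -2.15950126e-03, -9.99997637e-01]]), 'contact_force': array([ 0.28220312, -0.65694622, -0.8153578 ]), 'torque': array([ 0.0262741 ,  0.0061976 , -0.00247093]), 'grasp_force': 0.0, 'grip_width': 0.998446537022545}
0.0187 {'mtx': array([[350.84470957,   0.        , 326.26465504],
       [  0.        , 350.84470957, 196.0837098 ],
       [  0.        ,   0.        ,   1.        ]]), 'mount': array([[ 1.85296419e-04, -9.59964542e-01, -2.80121480e-01,
         7.11521223e-02],
       [ 9.99999588e-01,  4.26802976e-04, -8.01150202e-04,
        -1.80336850e-04],
       [ 8.88632468e-04, -2.80121216e-01,  9.59964226e-01,
        -1.42694517e-01],
       [ 0.00000000e+00,  0.00000000e+00,  0.00000000e+00,
         1.00000000e+00]])}
```

View pics/top0.png

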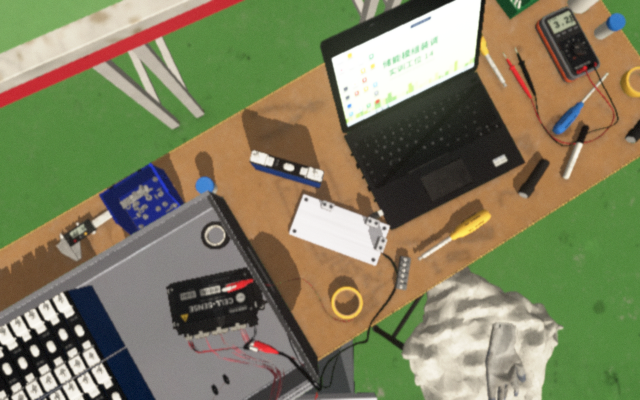

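View pics/scene0.png

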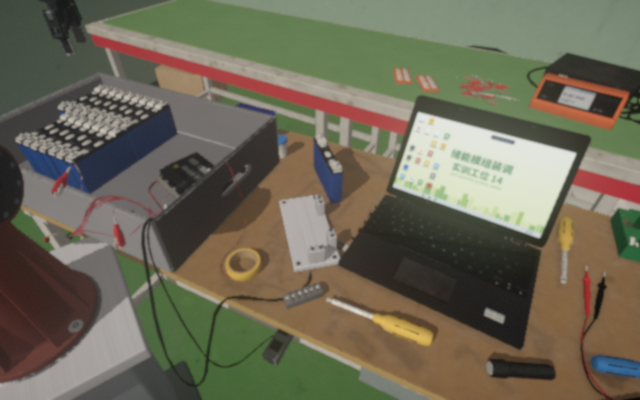

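The top picture shows the cell at about (287,168) and the fixture at about (340,228), with its end stop at the right. I'll enlarge that region.

```bash
python3 - <<'E'
import cv2
im=cv2.imread("pics/top0.png")[146:266,243:403]
im=cv2.resize(im,None,fx=5,fy=5,interpolation=cv2.INTER_CUBIC); cv2.imwrite("pics/top0c.png",im)
E
```

```text
(no output)
```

View pics/top0c.png

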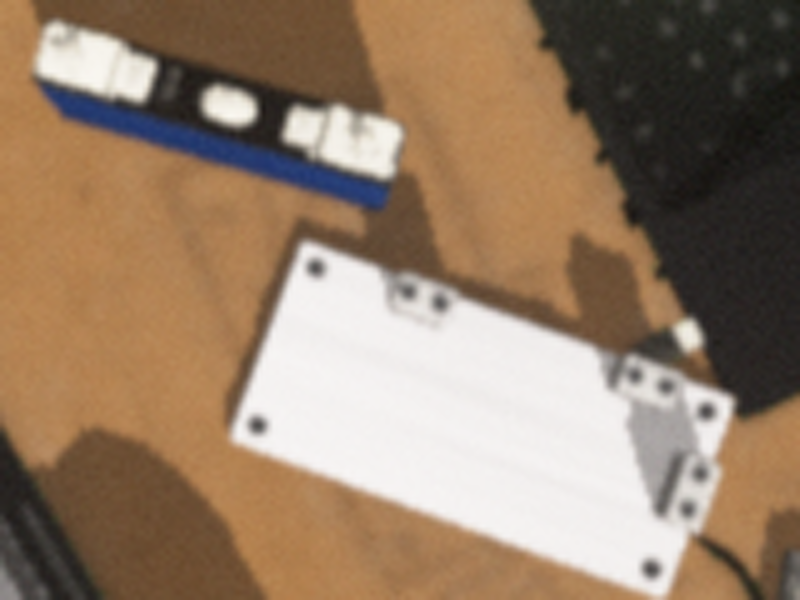

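Crop shows plate corners at (303,238), (735,400), (668,597), (230,440), side stops at the top edge and end stop at right (690,490); the cell's near bottom edge runs (65,117)–(382,210).

```bash
cat > h.py <<'E'
import numpy as np, cv2
from scipy.optimize import least_squares
from station import ctrl, imaging
def rz(a): c,s=np.cos(a),np.sin(a); return np.array([[c,-s,0],[s,c,0],[0,0,1]])
def cam(n,st=None):
    p=imaging.camera_params(n)
    if n!="wrist": return p["mtx"],p["T"]
    T=np.eye(4); T[:3,:3]=st["tcp_rot"]; T[:3,3]=st["tcp_pos"]
    return p["mtx"],T@p["mount"]
def proj(P,K,T):
    q=(np.asarray(P)-T[:3,3])@T[:3,:3]@K.T; return q[:,:2]/q[:,2:]
def fit(model,uv,K,T,x0,z=0):
    f=lambda v:(proj(model@rz(v[2]).T+[v[0],v[1],z],K,T)-uv).ravel()
    r=least_squares(f,x0); return r.x, r.fun.reshape(-1,2)
FIX=np.array([[-100,46,12],[100,46,12],[100,-46,12],[-100,-46,12]])/1e3
E
python3 - <<'E'
from h import *
K,T=cam("top"); s=lambda c:np.array(c)/5+[243,146]-0.4
x,r=fit(FIX,s([(303,238),(735,400),(668,597),(230,440)]),K,T,[.45,-.06,-1.9]); print("fix",x.round(4),r.round(1).tolist())
C=np.array([[-74,-13,0],[74,-13,0],[-74,-13,88],[74,-13,88]])/1e3
x,r=fit(C,s([(65,117),(382,210),(38,84),(393,182)]),K,T,[.6,.05,-1.9]); print("cell",x.round(4),r.round(1).tolist())
E
```

```text
fix [ 0.5032 -0.09   -1.9428] [[0.0, 0.2], [0.4, -0.5], [-0.2, 0.5], [-0.2, -0.2]]
cell [ 0.6302  0.0163 -1.8694] [[-0.2, 0.2], [1.0, -0.1], [-0.7, -0.4], [0.0, 0.3]]
```

```bash
cat >> h.py <<'E'
from scipy.spatial.transform import Rotation as Ro
def go(p,yaw):
    """row from measured pose to TCP p, pointing down, tool x at yaw"""
    s=ctrl.observe(); R=s["tcp_rot"]; c,k=np.cos(yaw),np.sin(yaw)
    G=np.array([[c,k,0],[k,-c,0],[0,0,-1]])
    print("t",round(s["t"],2),"tcp",s["tcp_pos"].round(4),"F",s["contact_force"].round(1))
    print("row t",(R.T@(np.array(p)-s["tcp_pos"])/.5).round(4),"r",(Ro.from_matrix(R.T@G).as_rotvec()/2/np.pi).round(4))
E
python3 - <<'E'
from h import *
a=-1.8694+np.pi
go([.44,.295,.25],a); go([.63,.016,.25],a)
E
```

```text
t 0.1 tcp [0.2463 0.5736 0.2301] F [ 0.3 -0.7 -0.8]
row t [-0.5759 -0.3591 -0.0392] r [-3.000e-04  2.000e-04  2.329e-01]
t 0.1 tcp [0.2463 0.5736 0.2301] F [ 0.3 -0.7 -0.8]
row t [-1.1453 -0.7218 -0.0385] r [-3.000e-04  2.000e-04  2.329e-01]
```

Request:
{"api": "apply_moves", "payload": {"plan": [{"tx": -0.576, "ty": -0.359, "tz": -0.039, "rz": 0.233, "jaw": 0}, {"tx": -0.576, "ty": -0.359, "tz": -0.039, "rz": 0.233, "jaw": 0}, {"tx": -0.576, "ty": -0.359, "tz": -0.039, "rz": 0.233, "jaw": 0}, {"tx": -0.576, "ty": -0.359, "tz": -0.039, "rz": 0.233, "jaw": 0}, {"tx": -0.576, "ty": -0.359, "tz": -0.039, "rz": 0.233, "jaw": 0}, {"tx": -0.576, "ty": -0.359, "tz": -0.039, "rz": 0.233, "jaw": 0}, {"tx": -0.576, "ty": -0.359, "tz": -0.039, "rz": 0.233, "jaw": 0}, {"tx": -0.576, "ty": -0.359, "tz": -0.039, "rz": 0.233, "jaw": 0}, {"tx": -0.576, "ty": -0.359, "tz": -0.039, "rz": 0.233, "jaw": 0}, {"tx": -0.576, "ty": -0.359, "tz": -0.039, "rz": 0.233, "jaw": 0}, {"tx": -0.576, "ty": -0.359, "tz": -0.039, "rz": 0.233, "jaw": 0}, {"tx": -0.576, "ty": -0.359, "tz": -0.039, "rz": 0.233, "jaw": 0}]}}

```text
invalid input at $.plan[0]: expected keys tx, ty, tz, rx, ry, rz, jaw
```

```bash
python3 -c "
from h import *
go([.63,.016,.25],-1.8694+np.pi)"
```

```text
t 0.1 tcp [0.2463 0.5736 0.2301] F [ 0.3 -0.7 -0.8]
row t [-1.1453 -0.7218 -0.0385] r [-3.000e-04  2.000e-04  2.329e-01]
```

Request:
{"api": "apply_moves", "payload": {"plan": [{"tx": -0.576, "ty": -0.359, "tz": -0.039, "rx": 0, "ry": 0, "rz": 0.233, "jaw": 0}, {"tx": -0.576, "ty": -0.359, "tz": -0.039, "rx": 0, "ry": 0, "rz": 0.233, "jaw": 0}, {"tx": -0.576, "ty": -0.359, "tz": -0.039, "rx": 0, "ry": 0, "rz": 0.233, "jaw": 0}, {"tx": -0.576, "ty": -0.359, "tz": -0.039, "rx": 0, "ry": 0, "rz": 0.233, "jaw": 0}, {"tx": -0.576, "ty": -0.359, "tz": -0.039, "rx": 0, "ry": 0, "rz": 0.233, "jaw": 0}, {"tx": -0.576, "ty": -0.359, "tz": -0.039, "rx": 0, "ry": 0, "rz": 0.233, "jaw": 0}, {"tx": -0.576, "ty": -0.359, "tz": -0.039, "rx": 0, "ry": 0, "rz": 0.233, "jaw": 0}, {"tx": -0.576, "ty": -0.359, "tz": -0.039, "rx": 0, "ry": 0, "rz": 0.233, "jaw": 0}, {"tx": -0.576, "ty": -0.359, "tz": -0.039, "rx": 0, "ry": 0, "rz": 0.233, "jaw": 0}, {"tx": -0.576, "ty": -0.359, "tz": -0.039, "rx": 0, "ry": 0, "rz": 0.233, "jaw": 0}, {"tx": -0.576, "ty": -0.359, "tz": -0.039, "rx": 0, "ry": 0, "rz": 0.233, "jaw": 0}, {"tx": -0.576, "ty": -0.359, "tz": -0.039, "rx": 0, "ry": 0, "rz": 0.233, "jaw": 0}]}}

```text
t: 1.3
tcp_pos: [0.4402, 0.2956, 0.2504]
tcp_rot: [[0.292, 0.956, -0.001], [0.956, -0.292, -0.0], [-0.001, -0.001, -1.0]]
contact_force: [0.0, -0.4, 1.0]
grip_width: 1.004
grasp_force: 0.0
```

```bash
python3 -c "
from h import *
go([.63,.016,.25],-1.8694+np.pi)"
```

```text
t 1.3 tcp [0.4402 0.2956 0.2504] F [ 0.  -0.4  1. ]
row t [-0.4238  0.5265  0.0007] r [-0.0001  0.0001  0.0003]
```

Request:
{"api": "apply_moves", "payload": {"plan": [{"tx": -0.424, "ty": 0.526, "tz": 0, "rx": 0, "ry": 0, "rz": 0, "jaw": 0}, {"tx": -0.424, "ty": 0.526, "tz": 0, "rx": 0, "ry": 0, "rz": 0, "jaw": 0}, {"tx": -0.424, "ty": 0.526, "tz": 0, "rx": 0, "ry": 0, "rz": 0, "jaw": 0}, {"tx": -0.424, "ty": 0.526, "tz": 0, "rx": 0, "ry": 0, "rz": 0, "jaw": 0}, {"tx": -0.424, "ty": 0.526, "tz": 0, "rx": 0, "ry": 0, "rz": 0, "jaw": 0}, {"tx": -0.424, "ty": 0.526, "tz": 0, "rx": 0, "ry": 0, "rz": 0, "jaw": 0}, {"tx": -0.424, "ty": 0.526, "tz": 0, "rx": 0, "ry": 0, "rz": 0, "jaw": 0}, {"tx": -0.424, "ty": 0.526, "tz": 0, "rx": 0, "ry": 0, "rz": 0, "jaw": 0}, {"tx": -0.424, "ty": 0.526, "tz": 0, "rx": 0, "ry": 0, "rz": 0, "jaw": 0}]}}

```text
t: 2.2
tcp_pos: [0.6293, 0.0152, 0.2502]
tcp_rot: [[0.295, 0.956, -0.001], [0.956, -0.295, 0.001], [0.0, -0.002, -1.0]]
contact_force: [-1.0, 0.0, -0.3]
grip_width: 1.001
grasp_force: 0.0
```

```bash
python3 - <<'E'
from h import *
s=ctrl.observe(); im=imaging.get_image("wrist"); cv2.imwrite("pics/w1.png",im[:,:,::-1])
K,T=cam("wrist",s); C=np.array([[x,y,z] for z in(88,0) for x,y in((-74,13),(74,13),(74,-13),(-74,-13))])/1e3
print(s["tcp_pos"]); print(proj(C@rz(-1.8694).T+[.6302,.0163,0],K,T).round(0).tolist())
print(proj(FIX@rz(-1.9428).T+[.5032,-.09,0],K,T).round(0).tolist())
E
```

```text
[0.62925294 0.01515128 0.250154  ]
[[343.0, 88.0], [341.0, 251.0], [314.0, 251.0], [312.0, 88.0], [339.0, 89.0], [338.0, 219.0], [316.0, 219.0], [315.0, 89.0]]
[[295.0, 197.0], [287.0, 345.0], [216.0, 340.0], [213.0, 191.0]]
```

View pics/w1.png

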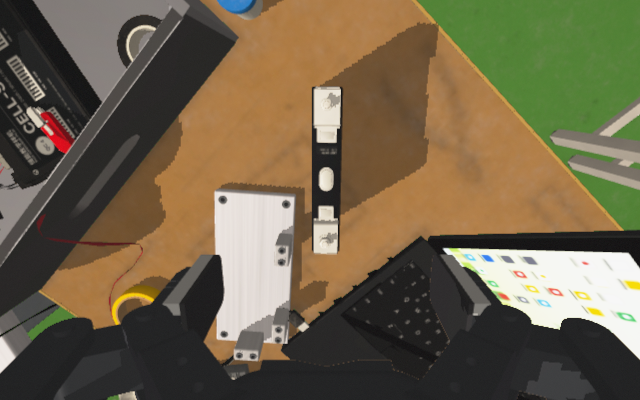

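The wrist view shows the cell top at x 312–341, y 88–252, matching the prediction to about 1 px; the plate at (215–295, 188–343) is a few px off, so I'll enlarge it.

```bash
python3 - <<'E'
from h import *
im=cv2.imread("pics/w1.png")[180:370,195:345]
cv2.imwrite("pics/w1c.png",cv2.resize(im.transpose(1,0,2)[::-1],None,fx=4,fy=4,interpolation=cv2.INTER_CUBIC))
K,T=cam("wrist",ctrl.observe())
for uv,z in (((428,237),.02),((640,232),.1),((312,88),.107),((341,88),.107),((341,252),.107),((312,252),.107)):
    d=T[:3,:3]@np.linalg.inv(K)@[*uv,1]; P=T[:3,3]+d*(z-T[2,3])/d[2]
    print(uv,P.round(3), "tool",(ctrl.observe()["tcp_rot"].T@(P-ctrl.observe()["tcp_pos"])).round(3))
E
```

```text
(428, 237) [ 0.714 -0.101  0.02 ] tool [-0.087  0.116  0.23 ]
(640, 232) [ 0.883 -0.112  0.1  ] tool [-0.048  0.281  0.15 ]
(312, 88) [0.64  0.091 0.107] tool [ 0.075 -0.011  0.143]
(341, 88) [0.662 0.085 0.107] tool [0.075 0.011 0.143]
(341, 252) [ 0.622 -0.049  0.107] tool [-0.065  0.013  0.143]
(312, 252) [ 0.597 -0.042  0.107] tool [-0.065 -0.013  0.143]
```

View pics/w1c.png

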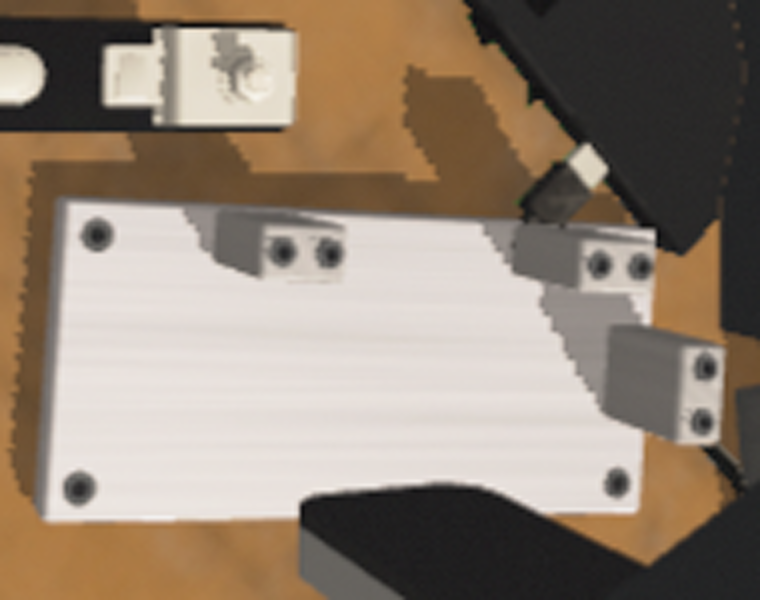

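Plate corners in this crop are at (68,203), (655,230), (638,513), (47,520), with the side stops on its upper edge and the end stop at right.

```bash
python3 - <<'E'
from h import *
s=ctrl.observe(); K,T=cam("wrist",s)
c=(np.array([(68,203),(655,230),(638,513),(47,520)])+.5)/4-.5
uv=np.c_[344-c[:,1],180+c[:,0]]
x,r=fit(FIX,uv,K,T,[.5,-.09,-1.94]); print("fix",x.round(4),r.round(1).tolist())
go([.632,.018,.047],-1.8694+np.pi)
E
```

```text
fix [ 0.503  -0.0888 -1.9422] [[1.1, -0.3], [0.4, 1.0], [-0.3, 0.7], [-1.2, -0.9]]
t 2.25 tcp [0.6288 0.0162 0.2503] F [ 0.1  0.2 -0.1]
row t [0.0052 0.0057 0.4065] r [-0.0003 -0.0001  0.0001]
```

Request:
{"api": "apply_moves", "payload": {"plan": [{"tx": 0.007, "ty": 0.003, "tz": 0.1, "rx": 0, "ry": 0, "rz": 0, "jaw": 0}, {"tx": 0.007, "ty": 0.003, "tz": 0.2, "rx": 0, "ry": 0, "rz": 0, "jaw": 0}, {"tx": 0.007, "ty": 0.003, "tz": 0.27, "rx": 0, "ry": 0, "rz": 0, "jaw": 0}, {"tx": 0.007, "ty": 0.003, "tz": 0.34, "rx": 0, "ry": 0, "rz": 0, "jaw": 0}, {"tx": 0.007, "ty": 0.003, "tz": 0.38, "rx": 0, "ry": 0, "rz": 0, "jaw": 0}, {"tx": 0.007, "ty": 0.003, "tz": 0.406, "rx": 0, "ry": 0, "rz": 0, "jaw": 0}, {"tx": 0.007, "ty": 0.003, "tz": 0.406, "rx": 0, "ry": 0, "rz": 0, "jaw": 0}]}}

```text
t: 2.95
tcp_pos: [0.6296, 0.02, 0.0458]
tcp_rot: [[0.292, 0.956, -0.004], [0.956, -0.292, 0.001], [-0.001, -0.004, -1.0]]
contact_force: [-0.6, 0.7, -0.0]
grip_width: 1.006
grasp_force: 0.0
```

Request:
{"api": "apply_moves", "payload": {"plan": [{"tx": 0, "ty": 0, "tz": 0, "rx": 0, "ry": 0, "rz": 0, "jaw": 1}, {"tx": 0, "ty": 0, "tz": 0, "rx": 0, "ry": 0, "rz": 0, "jaw": 1}, {"tx": 0, "ty": 0, "tz": 0, "rx": 0, "ry": 0, "rz": 0, "jaw": 1}, {"tx": 0, "ty": 0, "tz": 0, "rx": 0, "ry": 0, "rz": 0, "jaw": 1}, {"tx": 0, "ty": 0, "tz": 0, "rx": 0, "ry": 0, "rz": 0, "jaw": 1}, {"tx": 0, "ty": 0, "tz": 0, "rx": 0, "ry": 0, "rz": 0, "jaw": 1}, {"tx": 0, "ty": 0, "tz": 0, "rx": 0, "ry": 0, "rz": 0, "jaw": 1}, {"tx": 0, "ty": 0, "tz": 0, "rx": 0, "ry": 0, "rz": 0, "jaw": 1}], "newtons": 60}}

```text
t: 3.75
tcp_pos: [0.6321, 0.0185, 0.049]
tcp_rot: [[0.295, 0.956, 0.0], [0.956, -0.295, 0.0], [0.0, 0.0, -1.0]]
contact_force: [-2.9, -0.0, 5.6]
grip_width: 0.295
grasp_force: 62.1
```

Request:
{"api": "apply_moves", "payload": {"plan": [{"tx": 0, "ty": 0, "tz": -0.04, "rx": 0, "ry": 0, "rz": 0, "jaw": 1}, {"tx": 0, "ty": 0, "tz": -0.1, "rx": 0, "ry": 0, "rz": 0, "jaw": 1}, {"tx": 0, "ty": 0, "tz": -0.16, "rx": 0, "ry": 0, "rz": 0, "jaw": 1}, {"tx": 0, "ty": 0, "tz": -0.18, "rx": 0, "ry": 0, "rz": 0, "jaw": 1}, {"tx": 0, "ty": 0, "tz": -0.18, "rx": 0, "ry": 0, "rz": 0, "jaw": 1}]}}

```text
t: 4.25
tcp_pos: [0.6329, 0.0183, 0.1389]
tcp_rot: [[0.295, 0.956, 0.003], [0.956, -0.295, -0.0], [0.001, 0.003, -1.0]]
contact_force: [0.6, -0.9, -4.8]
grip_width: 0.294
grasp_force: 61.2
```

```bash
python3 - <<'E'
from h import *
s=ctrl.observe(); im=imaging.get_image("wrist"); cv2.imwrite("pics/w2.png",im[:,:,::-1])
K,_=cam("wrist",s); M=imaging.camera_params("wrist")["mount"]
for g in (-.070,-.066):  # cell top tabs in tool frame: base z below TCP ~0.048
  print(proj(np.array([[x,y,.048-.107] for x in(-.07,.07) for y in(-.013,.013)]),K,M).round(0).tolist())
F=np.array([.503,-.0895,0]); A=-1.9425
for q in ((8,16),(-17,-9)): print(q,(rz(A)@[q[0]/1e3,q[1]/1e3,0]+F).round(4))
go(rz(A)@[-.017,-.009,.137]+F, A+np.pi)
E
```

```text
[[288.0, 523.0], [364.0, 523.0], [269.0, 99.0], [382.0, 99.0]]
[[288.0, 523.0], [364.0, 523.0], [269.0, 99.0], [382.0, 99.0]]
(8, 16) [ 0.515  -0.1028  0.    ]
(-17, -9) [ 0.5008 -0.0704  0.    ]
t 4.3 tcp [0.6314 0.0184 0.137 ] F [-0.  -0.1 -5.9]
row t [-2.467e-01 -1.973e-01  1.000e-04] r [-0.0001  0.      0.0116]
```

View pics/w2.png

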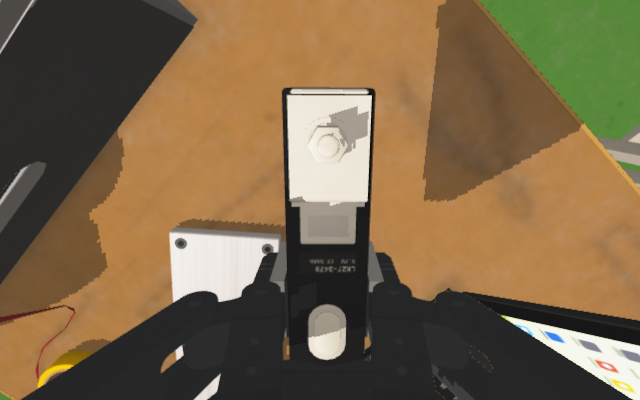

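The picture shows the cell held squarely (sides at columns 283–375, body end at row about 90). This puts the cell centre about 2 mm toward -x of the tool. I'll now carry it above the plate.

Request:
{"api": "apply_moves", "payload": {"plan": [{"tx": -0.06, "ty": -0.05, "tz": 0, "rx": 0, "ry": 0, "rz": 0.003, "jaw": 1}, {"tx": -0.12, "ty": -0.1, "tz": 0, "rx": 0, "ry": 0, "rz": 0.006, "jaw": 1}, {"tx": -0.18, "ty": -0.15, "tz": 0, "rx": 0, "ry": 0, "rz": 0.009, "jaw": 1}, {"tx": -0.22, "ty": -0.18, "tz": 0, "rx": 0, "ry": 0, "rz": 0.0116, "jaw": 1}, {"tx": -0.243, "ty": -0.197, "tz": 0, "rx": 0, "ry": 0, "rz": 0.0116, "jaw": 1}, {"tx": -0.243, "ty": -0.197, "tz": 0, "rx": 0, "ry": 0, "rz": 0.0116, "jaw": 1}, {"tx": -0.243, "ty": -0.197, "tz": 0, "rx": 0, "ry": 0, "rz": 0.0116, "jaw": 1}]}}

```text
t: 5.0
tcp_pos: [0.5021, -0.0684, 0.1371]
tcp_rot: [[0.364, 0.931, -0.0], [0.931, -0.364, 0.001], [0.001, -0.0, -1.0]]
contact_force: [0.2, 0.2, -4.7]
grip_width: 0.293
grasp_force: 61.2
```

```bash
python3 - <<'E'
from h import *
F=np.array([.503,-.0895,0]); A=-1.9425
go(rz(A)@[-.0188,-.009,.06]+F, A+np.pi)
im=imaging.get_image("top")[146:266,243:403,::-1]
cv2.imwrite("pics/top2.png",cv2.resize(im,None,fx=5,fy=5,interpolation=cv2.INTER_CUBIC))
E
```

```text
t 5.0 tcp [ 0.5021 -0.0684  0.1371] F [ 0.2  0.2 -4.7]
row t [-0.0012 -0.0008  0.1542] r [-0.0001 -0.0001 -0.0001]
```

View pics/top2.png

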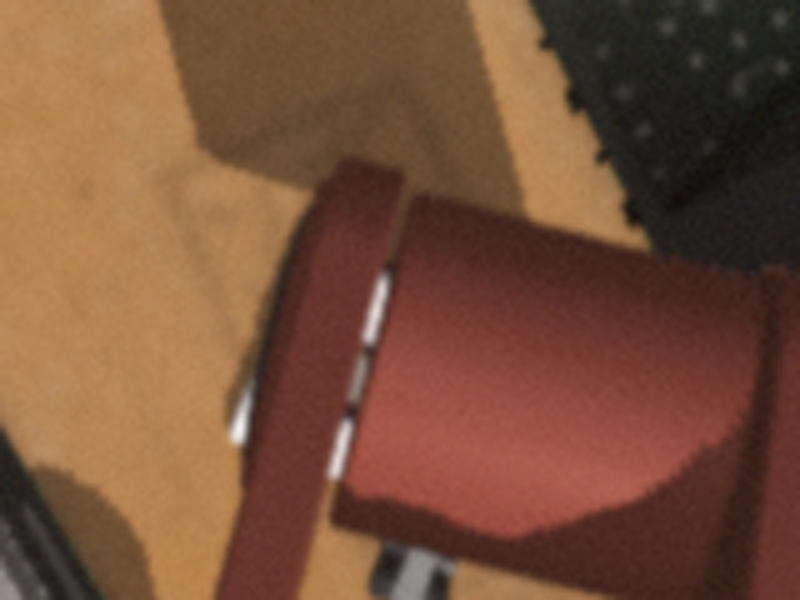

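The arm hides the fixture from above here, so I'll lower slowly and watch the force.

Request:
{"api": "apply_moves", "payload": {"plan": [{"tx": 0, "ty": 0, "tz": 0.05, "rx": 0, "ry": 0, "rz": 0, "jaw": 1}, {"tx": 0, "ty": 0, "tz": 0.1, "rx": 0, "ry": 0, "rz": 0, "jaw": 1}, {"tx": 0, "ty": 0, "tz": 0.13, "rx": 0, "ry": 0, "rz": 0, "jaw": 1}, {"tx": 0, "ty": 0, "tz": 0.142, "rx": 0, "ry": 0, "rz": 0, "jaw": 1}, {"tx": 0, "ty": 0, "tz": 0.146, "rx": 0, "ry": 0, "rz": 0, "jaw": 1}, {"tx": 0, "ty": 0, "tz": 0.15, "rx": 0, "ry": 0, "rz": 0, "jaw": 1}, {"tx": 0, "ty": 0, "tz": 0.152, "rx": 0, "ry": 0, "rz": 0, "jaw": 1}, {"tx": 0, "ty": 0, "tz": 0.154, "rx": 0, "ry": 0, "rz": 0, "jaw": 1}]}}

```text
t: 5.85
tcp_pos: [0.5028, -0.0688, 0.0617]
tcp_rot: [[0.363, 0.932, 0.002], [0.932, -0.363, -0.001], [0.0, 0.002, -1.0]]
contact_force: [-0.4, -0.8, -4.8]
grip_width: 0.298
grasp_force: 61.1
```

```bash
python3 - <<'E'
from h import *
im=imaging.get_image("scene"); cv2.imwrite("pics/s2.png",cv2.resize(im[150:310,220:420,::-1],None,fx=3.7,fy=3.7,interpolation=cv2.INTER_CUBIC))
F=np.array([.503,-.0895,0]); A=-1.9425
go(rz(A)@[-.0188,-.009,.058]+F, A+np.pi)
E
```

```text
t 5.9 tcp [ 0.5027 -0.0688  0.0615] F [ 0.7  0.4 -3.1]
row t [-0.0008 -0.0024  0.007 ] r [ 0.0003 -0.     -0.    ]
```

View pics/s2.png

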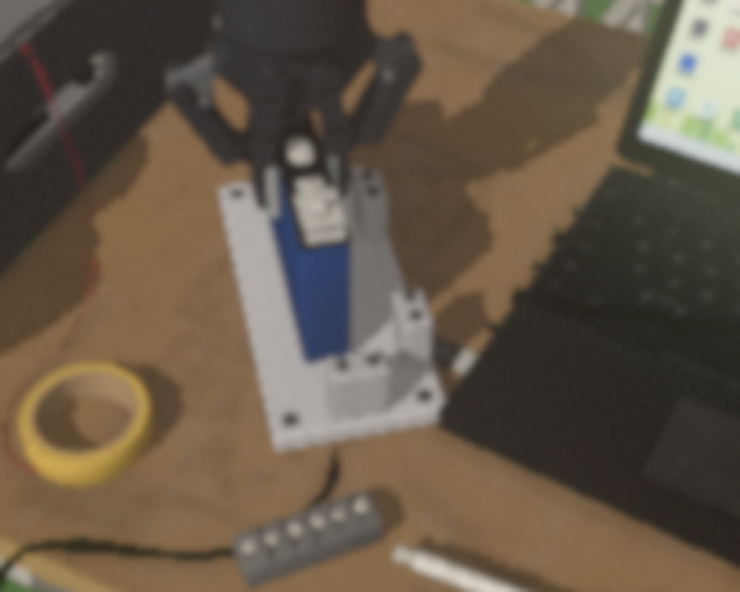

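The cell is over the plate, upright and clear of the side stops and the end stop, with its near end at crop (325,355). It isn't touching yet (Fz about -4 N, which is the cell's weight), so I'll press down in small steps.

Request:
{"api": "apply_moves", "payload": {"plan": [{"tx": 0, "ty": 0, "tz": 0.002, "rx": 0, "ry": 0, "rz": 0, "jaw": 1}, {"tx": 0, "ty": 0, "tz": 0.004, "rx": 0, "ry": 0, "rz": 0, "jaw": 1}]}}

```text
t: 6.1
tcp_pos: [0.503, -0.0685, 0.0611]
tcp_rot: [[0.363, 0.932, 0.001], [0.932, -0.363, 0.0], [0.001, 0.001, -1.0]]
contact_force: [-4.2, 4.4, 12.8]
grip_width: 0.296
grasp_force: 63.4
```

Request:
{"api": "apply_moves", "payload": {"plan": [{"tx": 0, "ty": 0, "tz": 0.001, "rx": 0, "ry": 0, "rz": 0, "jaw": 1}, {"tx": 0, "ty": 0, "tz": 0.002, "rx": 0, "ry": 0, "rz": 0, "jaw": 1}]}}

```text
t: 6.3
tcp_pos: [0.5031, -0.0686, 0.0612]
tcp_rot: [[0.363, 0.932, 0.001], [0.932, -0.363, 0.0], [0.0, 0.001, -1.0]]
contact_force: [-5.4, 3.9, 16.4]
grip_width: 0.296
grasp_force: 63.9
```

Seated with roughly 16 N down. I'll slide toward the side stops along tool +y, about 23 mm expected.

Request:
{"api": "apply_moves", "payload": {"plan": [{"tx": 0, "ty": 0.005, "tz": 0, "rx": 0, "ry": 0, "rz": 0, "jaw": 1}, {"tx": 0, "ty": 0.01, "tz": 0, "rx": 0, "ry": 0, "rz": 0, "jaw": 1}, {"tx": 0, "ty": 0.015, "tz": 0, "rx": 0, "ry": 0, "rz": 0, "jaw": 1}, {"tx": 0, "ty": 0.02, "tz": 0, "rx": 0, "ry": 0, "rz": 0, "jaw": 1}, {"tx": 0, "ty": 0.025, "tz": 0, "rx": 0, "ry": 0, "rz": 0, "jaw": 1}, {"tx": 0, "ty": 0.03, "tz": 0, "rx": 0, "ry": 0, "rz": 0, "jaw": 1}, {"tx": 0, "ty": 0.035, "tz": 0, "rx": 0, "ry": 0, "rz": 0, "jaw": 1}, {"tx": 0, "ty": 0.04, "tz": 0, "rx": 0, "ry": 0, "rz": 0, "jaw": 1}]}}

```text
t: 7.1
tcp_pos: [0.5061, -0.0698, 0.0616]
tcp_rot: [[0.363, 0.931, -0.041], [0.932, -0.363, 0.014], [-0.002, -0.043, -0.999]]
contact_force: [-41.1, 17.7, 60.4]
grip_width: 0.296
grasp_force: 72.2
```

Request:
{"api": "apply_moves", "payload": {"plan": [{"tx": 0, "ty": 0.002, "tz": 0, "rx": 0, "ry": 0, "rz": 0, "jaw": 1}, {"tx": 0, "ty": 0.004, "tz": 0, "rx": 0, "ry": 0, "rz": 0, "jaw": 1}]}}

```text
t: 7.3
tcp_pos: [0.5063, -0.0699, 0.0616]
tcp_rot: [[0.363, 0.931, -0.045], [0.932, -0.363, 0.015], [-0.002, -0.048, -0.999]]
contact_force: [-41.9, 16.6, 61.5]
grip_width: 0.296
grasp_force: 72.9
```

It stuck by friction: only 3 mm of travel, with the tool tilting. I'll ease back and lighten the press before sliding.

Request:
{"api": "apply_moves", "payload": {"plan": [{"tx": 0, "ty": -0.01, "tz": 0, "rx": 0, "ry": 0, "rz": 0, "jaw": 1}, {"tx": 0, "ty": -0.02, "tz": 0, "rx": 0, "ry": 0, "rz": 0, "jaw": 1}, {"tx": 0, "ty": -0.03, "tz": 0, "rx": 0, "ry": 0, "rz": 0, "jaw": 1}, {"tx": 0, "ty": -0.036, "tz": 0, "rx": 0, "ry": 0, "rz": 0, "jaw": 1}, {"tx": 0, "ty": -0.036, "tz": 0, "rx": 0, "ry": 0, "rz": 0, "jaw": 1}, {"tx": 0, "ty": -0.036, "tz": 0, "rx": 0, "ry": 0, "rz": 0, "jaw": 1}]}}

```text
t: 7.9
tcp_pos: [0.5095, -0.0711, 0.0611]
tcp_rot: [[0.363, 0.932, 0.008], [0.932, -0.363, -0.002], [0.001, 0.008, -1.0]]
contact_force: [1.7, 1.2, 8.7]
grip_width: 0.296
grasp_force: 62.8
```

Request:
{"api": "apply_moves", "payload": {"plan": [{"tx": 0, "ty": 0, "tz": -0.001, "rx": 0, "ry": 0, "rz": 0, "jaw": 1}, {"tx": 0, "ty": 0, "tz": -0.002, "rx": 0, "ry": 0, "rz": 0, "jaw": 1}]}}

```text
t: 8.1
tcp_pos: [0.5094, -0.0711, 0.0612]
tcp_rot: [[0.363, 0.932, 0.008], [0.932, -0.363, -0.002], [0.001, 0.008, -1.0]]
contact_force: [5.4, 1.2, 3.0]
grip_width: 0.295
grasp_force: 62.2
```

Request:
{"api": "apply_moves", "payload": {"plan": [{"tx": 0, "ty": 0.004, "tz": -0.001, "rx": 0, "ry": 0, "rz": 0, "jaw": 1}, {"tx": 0, "ty": 0.008, "tz": -0.001, "rx": 0, "ry": 0, "rz": 0, "jaw": 1}, {"tx": 0, "ty": 0.012, "tz": -0.001, "rx": 0, "ry": 0, "rz": 0, "jaw": 1}]}}

```text
t: 8.4
tcp_pos: [0.5101, -0.0714, 0.0612]
tcp_rot: [[0.363, 0.932, -0.005], [0.932, -0.363, 0.002], [0.0, -0.006, -1.0]]
contact_force: [-7.7, 4.7, 21.0]
grip_width: 0.298
grasp_force: 64.4
```

Pushing tips the leading edge down and jams it. I'll pre-tilt the tool slightly so that the lower end leads, then slide with a light press.

Request:
{"api": "apply_moves", "payload": {"plan": [{"tx": 0, "ty": -0.006, "tz": 0, "rx": 0, "ry": 0, "rz": 0, "jaw": 1}, {"tx": 0, "ty": -0.008, "tz": -0.001, "rx": -0.003, "ry": 0, "rz": 0, "jaw": 1}, {"tx": 0, "ty": -0.008, "tz": -0.002, "rx": -0.005, "ry": 0, "rz": 0, "jaw": 1}, {"tx": 0, "ty": -0.008, "tz": -0.002, "rx": -0.005, "ry": 0, "rz": 0, "jaw": 1}]}}

```text
t: 8.8
tcp_pos: [0.5083, -0.0707, 0.0614]
tcp_rot: [[0.364, 0.931, 0.031], [0.932, -0.363, -0.011], [0.001, 0.033, -0.999]]
contact_force: [2.0, 2.2, 6.4]
grip_width: 0.294
grasp_force: 62.4
```

Request:
{"api": "apply_moves", "payload": {"plan": [{"tx": 0, "ty": 0.004, "tz": 0, "rx": 0, "ry": 0, "rz": 0, "jaw": 1}, {"tx": 0, "ty": 0.008, "tz": 0, "rx": 0, "ry": 0, "rz": 0, "jaw": 1}]}}

```text
t: 9.0
tcp_pos: [0.5091, -0.071, 0.0612]
tcp_rot: [[0.364, 0.931, 0.022], [0.932, -0.364, -0.008], [0.0, 0.024, -1.0]]
contact_force: [-6.3, 4.9, 16.9]
grip_width: 0.298
grasp_force: 64.0
```

Request:
{"api": "apply_moves", "payload": {"plan": [{"tx": 0, "ty": 0.002, "tz": -0.001, "rx": 0, "ry": 0, "rz": 0, "jaw": 1}, {"tx": 0, "ty": 0.004, "tz": -0.002, "rx": 0, "ry": 0, "rz": 0, "jaw": 1}, {"tx": 0, "ty": 0.006, "tz": -0.003, "rx": 0, "ry": 0, "rz": 0, "jaw": 1}]}}

```text
t: 9.3
tcp_pos: [0.5094, -0.0712, 0.0612]
tcp_rot: [[0.364, 0.931, 0.017], [0.931, -0.364, -0.007], [0.0, 0.018, -1.0]]
contact_force: [-7.0, 5.0, 9.1]
grip_width: 0.299
grasp_force: 63.3
```

Request:
{"api": "apply_moves", "payload": {"plan": [{"tx": 0, "ty": 0.002, "tz": -0.001, "rx": 0, "ry": 0, "rz": 0, "jaw": 1}, {"tx": 0, "ty": 0.004, "tz": -0.002, "rx": 0, "ry": 0, "rz": 0, "jaw": 1}]}}

```text
t: 9.5
tcp_pos: [0.5104, -0.0719, 0.0612]
tcp_rot: [[0.364, 0.931, 0.016], [0.931, -0.364, -0.007], [-0.0, 0.017, -1.0]]
contact_force: [-4.9, 3.8, 3.8]
grip_width: 0.298
grasp_force: 62.5
```

Request:
{"api": "apply_moves", "payload": {"plan": [{"tx": 0, "ty": 0.003, "tz": 0, "rx": 0, "ry": 0, "rz": 0, "jaw": 1}, {"tx": 0, "ty": 0.006, "tz": 0, "rx": 0, "ry": 0, "rz": 0, "jaw": 1}]}}

```text
t: 9.7
tcp_pos: [0.511, -0.0722, 0.0611]
tcp_rot: [[0.364, 0.931, 0.01], [0.931, -0.364, -0.004], [-0.0, 0.011, -1.0]]
contact_force: [-11.6, 6.5, 14.8]
grip_width: 0.299
grasp_force: 64.1
```

Request:
{"api": "apply_moves", "payload": {"plan": [{"tx": 0, "ty": 0, "tz": -0.002, "rx": -0.002, "ry": 0, "rz": 0, "jaw": 1}, {"tx": 0, "ty": 0, "tz": -0.003, "rx": -0.005, "ry": 0, "rz": 0, "jaw": 1}, {"tx": 0, "ty": 0, "tz": -0.004, "rx": -0.007, "ry": 0, "rz": 0, "jaw": 1}, {"tx": 0, "ty": 0, "tz": -0.004, "rx": -0.007, "ry": 0, "rz": 0, "jaw": 1}]}}

```text
t: 10.1
tcp_pos: [0.5169, -0.0747, 0.064]
tcp_rot: [[0.363, 0.929, 0.068], [0.932, -0.362, -0.027], [-0.0, 0.073, -0.997]]
contact_force: [-0.5, 0.6, -5.4]
grip_width: 0.293
grasp_force: 61.3
```

Request:
{"api": "apply_moves", "payload": {"plan": [{"tx": 0, "ty": 0.003, "tz": 0, "rx": 0, "ry": 0, "rz": 0, "jaw": 1}, {"tx": 0, "ty": 0.006, "tz": 0, "rx": 0, "ry": 0, "rz": 0, "jaw": 1}]}}

```text
t: 10.3
tcp_pos: [0.5214, -0.0763, 0.0653]
tcp_rot: [[0.363, 0.929, 0.07], [0.932, -0.362, -0.027], [-0.0, 0.075, -0.997]]
contact_force: [0.3, 0.5, -4.7]
grip_width: 0.3
grasp_force: 61.3
```

The cell came slightly off the plate (Fz -5 N is its full weight). To do it properly I'll back off to the start position, press again and repeat the slide under closer force control.

```bash
cat >> h.py <<'E'
F=np.array([.503,-.0895,0]); A=-1.9425
def infix():
    s=ctrl.observe(); print("tcp in fixture mm",(rz(A).T@(s["tcp_pos"]-F)*1e3).round(1),"rot",(rz(A).T@s["tcp_rot"])[:,2].round(4),"F",(rz(A).T@s["contact_force"]).round(1),"M",(rz(A).T@s["torque"]).round(2),s["t"])
E
python3 - <<'E'
from h import *
infix(); go(rz(A)@[-.0188,-.009,.066]+F, A+np.pi)
E
```

```text
tcp in fixture mm [-19.   12.4  65.3] rot [ 1.000e-04  7.530e-02 -9.972e-01] F [-0.6  0.1 -4.7] M [-0.08  0.01 -0.05] 10.3
t 10.3 tcp [ 0.5214 -0.0763  0.0653] F [ 0.3  0.5 -4.7]
row t [-0.0004 -0.0426 -0.0045] r [ 0.012  0.    -0.   ]
```

Request:
{"api": "apply_moves", "payload": {"plan": [{"tx": 0, "ty": -0.008, "tz": -0.014, "rx": 0, "ry": 0, "rz": 0, "jaw": 1}, {"tx": 0, "ty": -0.022, "tz": -0.014, "rx": 0.006, "ry": 0, "rz": 0, "jaw": 1}, {"tx": 0, "ty": -0.036, "tz": -0.01, "rx": 0.012, "ry": 0, "rz": 0, "jaw": 1}, {"tx": 0, "ty": -0.0426, "tz": -0.006, "rx": 0.012, "ry": 0, "rz": 0, "jaw": 1}, {"tx": 0, "ty": -0.0426, "tz": -0.003, "rx": 0.012, "ry": 0, "rz": 0, "jaw": 1}, {"tx": 0, "ty": -0.0426, "tz": -0.003, "rx": 0.012, "ry": 0, "rz": 0, "jaw": 1}]}}

```text
t: 10.9
tcp_pos: [0.5011, -0.0683, 0.0651]
tcp_rot: [[0.363, 0.932, -0.0], [0.932, -0.363, -0.0], [-0.0, 0.0, -1.0]]
contact_force: [-0.4, -0.3, -4.6]
grip_width: 0.298
grasp_force: 61.2
```

```bash
python3 - <<'E'
from h import *
infix(); go(rz(A)@[-.0188,-.009,.061]+F, A+np.pi)
E
```

```text
tcp in fixture mm [-19.1  -9.5  65.1] rot [ 1.e-04  0.e+00 -1.e+00] F [ 0.4 -0.3 -4.6] M [ 0.   -0.07  0.05] 10.9
t 10.9 tcp [ 0.5011 -0.0683  0.0651] F [-0.4 -0.3 -4.6]
row t [-0.0005  0.001   0.0082] r [ 0.  0. -0.]
```

Request:
{"api": "apply_moves", "payload": {"plan": [{"tx": 0, "ty": 0, "tz": 0.004, "rx": 0, "ry": 0, "rz": 0, "jaw": 1}, {"tx": 0, "ty": 0, "tz": 0.007, "rx": 0, "ry": 0, "rz": 0, "jaw": 1}, {"tx": 0, "ty": 0, "tz": 0.009, "rx": 0, "ry": 0, "rz": 0, "jaw": 1}, {"tx": 0, "ty": 0, "tz": 0.012, "rx": 0, "ry": 0, "rz": 0, "jaw": 1}, {"tx": 0, "ty": 0, "tz": 0.012, "rx": 0, "ry": 0, "rz": 0, "jaw": 1}]}}

```text
t: 11.4
tcp_pos: [0.5016, -0.0684, 0.0612]
tcp_rot: [[0.363, 0.932, -0.001], [0.932, -0.363, 0.0], [-0.0, -0.001, -1.0]]
contact_force: [-5.0, 2.3, 8.0]
grip_width: 0.297
grasp_force: 62.8
```

Request:
{"api": "apply_moves", "payload": {"plan": [{"tx": 0, "ty": 0, "tz": -0.001, "rx": 0, "ry": 0, "rz": 0, "jaw": 1}, {"tx": 0, "ty": 0, "tz": -0.002, "rx": 0, "ry": 0, "rz": 0, "jaw": 1}, {"tx": 0, "ty": 0, "tz": -0.002, "rx": 0, "ry": 0, "rz": 0, "jaw": 1}]}}

```text
t: 11.7
tcp_pos: [0.5016, -0.0683, 0.0612]
tcp_rot: [[0.363, 0.932, -0.0], [0.932, -0.363, 0.0], [0.0, -0.0, -1.0]]
contact_force: [-3.8, 1.7, 7.3]
grip_width: 0.296
grasp_force: 62.7
```

Request:
{"api": "apply_moves", "payload": {"plan": [{"tx": 0, "ty": 0, "tz": -0.001, "rx": -0.002, "ry": 0, "rz": 0, "jaw": 1}, {"tx": 0, "ty": 0.001, "tz": -0.002, "rx": -0.004, "ry": 0, "rz": 0, "jaw": 1}, {"tx": 0, "ty": 0.003, "tz": -0.002, "rx": -0.004, "ry": 0, "rz": 0, "jaw": 1}]}}

```text
t: 12.0
tcp_pos: [0.5014, -0.0683, 0.0613]
tcp_rot: [[0.364, 0.931, 0.021], [0.932, -0.363, -0.008], [-0.0, 0.022, -1.0]]
contact_force: [-5.8, 2.9, 8.8]
grip_width: 0.3
grasp_force: 62.9
```

Request:
{"api": "apply_moves", "payload": {"plan": [{"tx": 0, "ty": 0.003, "tz": 0, "rx": 0, "ry": 0, "rz": 0, "jaw": 1}, {"tx": 0, "ty": 0.006, "tz": 0, "rx": 0, "ry": 0, "rz": 0, "jaw": 1}]}}

```text
t: 12.2
tcp_pos: [0.5019, -0.0685, 0.0612]
tcp_rot: [[0.364, 0.931, 0.014], [0.932, -0.364, -0.006], [-0.0, 0.015, -1.0]]
contact_force: [-12.1, 6.2, 13.8]
grip_width: 0.299
grasp_force: 64.0
```

Request:
{"api": "apply_moves", "payload": {"plan": [{"tx": 0, "ty": 0, "tz": -0.001, "rx": 0, "ry": 0, "rz": 0, "jaw": 1}, {"tx": 0, "ty": 0, "tz": -0.002, "rx": 0, "ry": 0, "rz": 0, "jaw": 1}]}}

```text
t: 12.4
tcp_pos: [0.505, -0.0699, 0.0615]
tcp_rot: [[0.363, 0.931, 0.024], [0.932, -0.363, -0.009], [-0.0, 0.025, -1.0]]
contact_force: [0.1, -0.3, -5.4]
grip_width: 0.29
grasp_force: 61.3
```

Request:
{"api": "apply_moves", "payload": {"plan": [{"tx": 0, "ty": 0.001, "tz": -0.001, "rx": 0, "ry": 0, "rz": 0, "jaw": 1}]}}

```text
t: 12.5
tcp_pos: [0.5061, -0.0703, 0.0621]
tcp_rot: [[0.363, 0.931, 0.025], [0.932, -0.363, -0.01], [-0.0, 0.027, -1.0]]
contact_force: [-0.4, -0.3, -4.6]
grip_width: 0.296
grasp_force: 61.3
```

Request:
{"api": "apply_moves", "payload": {"plan": [{"tx": 0, "ty": 0.002, "tz": 0, "rx": 0, "ry": 0, "rz": 0, "jaw": 1}]}}

```text
t: 12.6
tcp_pos: [0.5071, -0.0707, 0.0623]
tcp_rot: [[0.363, 0.931, 0.024], [0.932, -0.363, -0.009], [0.0, 0.026, -1.0]]
contact_force: [-0.1, 0.2, -5.1]
grip_width: 0.297
grasp_force: 61.3
```

Request:
{"api": "apply_moves", "payload": {"plan": [{"tx": 0, "ty": 0.002, "tz": 0, "rx": 0, "ry": 0, "rz": 0, "jaw": 1}]}}

```text
t: 12.7
tcp_pos: [0.5081, -0.0711, 0.0625]
tcp_rot: [[0.363, 0.931, 0.024], [0.932, -0.363, -0.009], [-0.0, 0.026, -1.0]]
contact_force: [0.9, -0.1, -6.0]
grip_width: 0.3
grasp_force: 61.3
```

Only 1 mm off, but still unloaded, because motion along the tilted tool y climbs slightly. I'll repeat the press, then compensate for that and use a lighter press.

```bash
python3 - <<'E'
from h import *
infix(); go(rz(A)@[-.0188,-.009,.064]+F, A+np.pi)
E
```

```text
tcp in fixture mm [-19.   -1.9  62.5] rot [ 0.      0.0256 -0.9997] F [-0.2  0.9 -6. ] M [-0.07  0.02 -0.01] 12.7
t 12.7 tcp [ 0.5081 -0.0711  0.0625] F [ 0.9 -0.1 -6. ]
row t [-0.0003 -0.0141 -0.0034] r [ 0.0041  0.     -0.    ]
```

Request:
{"api": "apply_moves", "payload": {"plan": [{"tx": 0, "ty": -0.002, "tz": -0.004, "rx": 0, "ry": 0, "rz": 0, "jaw": 1}, {"tx": 0, "ty": -0.01, "tz": -0.004, "rx": 0.0041, "ry": 0, "rz": 0, "jaw": 1}, {"tx": 0, "ty": -0.0141, "tz": -0.0034, "rx": 0.0041, "ry": 0, "rz": 0, "jaw": 1}, {"tx": 0, "ty": -0.0141, "tz": -0.0034, "rx": 0.0041, "ry": 0, "rz": 0, "jaw": 1}, {"tx": 0, "ty": -0.0141, "tz": -0.0034, "rx": 0.0041, "ry": 0, "rz": 0, "jaw": 1}]}}

```text
t: 13.2
tcp_pos: [0.5012, -0.0683, 0.0644]
tcp_rot: [[0.363, 0.932, -0.001], [0.932, -0.363, 0.0], [-0.0, -0.001, -1.0]]
contact_force: [-0.2, 0.4, -5.4]
grip_width: 0.296
grasp_force: 61.3
```

```bash
python3 - <<'E'
from h import *
infix(); go(rz(A)@[-.0188,-.009,.0612]+F, A+np.pi)
E
```

```text
tcp in fixture mm [-19.1  -9.4  64.4] rot [ 0.e+00 -7.e-04 -1.e+00] F [-0.3 -0.4 -5.4] M [ 0.04  0.02 -0.02] 13.2
t 13.2 tcp [ 0.5012 -0.0683  0.0644] F [-0.2  0.4 -5.4]
row t [-0.0006  0.0007  0.0063] r [-0.0001  0.     -0.    ]
```

Request:
{"api": "apply_moves", "payload": {"plan": [{"tx": 0, "ty": 0, "tz": 0.004, "rx": 0, "ry": 0, "rz": 0, "jaw": 1}, {"tx": 0, "ty": 0, "tz": 0.007, "rx": 0, "ry": 0, "rz": 0, "jaw": 1}, {"tx": 0, "ty": 0, "tz": 0.009, "rx": 0, "ry": 0, "rz": 0, "jaw": 1}, {"tx": 0, "ty": 0, "tz": 0.009, "rx": 0, "ry": 0, "rz": 0, "jaw": 1}, {"tx": 0, "ty": 0, "tz": 0.009, "rx": 0, "ry": 0, "rz": 0, "jaw": 1}]}}

```text
t: 13.7
tcp_pos: [0.5015, -0.0683, 0.0612]
tcp_rot: [[0.363, 0.932, -0.001], [0.932, -0.363, 0.0], [-0.0, -0.001, -1.0]]
contact_force: [-4.0, 1.7, 5.3]
grip_width: 0.298
grasp_force: 62.4
```

Request:
{"api": "apply_moves", "payload": {"plan": [{"tx": 0, "ty": -0.001, "tz": -0.001, "rx": -0.0015, "ry": 0, "rz": 0, "jaw": 1}, {"tx": 0, "ty": -0.002, "tz": -0.002, "rx": -0.0035, "ry": 0, "rz": 0, "jaw": 1}, {"tx": 0, "ty": -0.003, "tz": -0.0026, "rx": -0.005, "ry": 0, "rz": 0, "jaw": 1}, {"tx": 0, "ty": -0.003, "tz": -0.0026, "rx": -0.005, "ry": 0, "rz": 0, "jaw": 1}]}}

```text
t: 14.1
tcp_pos: [0.5002, -0.0679, 0.0614]
tcp_rot: [[0.363, 0.931, 0.031], [0.932, -0.363, -0.012], [0.0, 0.033, -0.999]]
contact_force: [0.3, 1.9, -1.6]
grip_width: 0.292
grasp_force: 61.7
```

Contact is now light, with about 3.5 N on the plate. Sliding with the climb compensated.

Request:
{"api": "apply_moves", "payload": {"plan": [{"tx": 0, "ty": 0.003, "tz": 0.0001, "rx": 0, "ry": 0, "rz": 0, "jaw": 1}, {"tx": 0, "ty": 0.006, "tz": 0.0002, "rx": 0, "ry": 0, "rz": 0, "jaw": 1}]}}

```text
t: 14.3
tcp_pos: [0.5008, -0.0681, 0.0613]
tcp_rot: [[0.363, 0.931, 0.023], [0.932, -0.363, -0.009], [-0.0, 0.025, -1.0]]
contact_force: [-7.4, 4.2, 9.8]
grip_width: 0.296
grasp_force: 63.1
```

Request:
{"api": "apply_moves", "payload": {"plan": [{"tx": 0, "ty": 0.003, "tz": 0.0001, "rx": 0, "ry": 0, "rz": 0, "jaw": 1}]}}

```text
t: 14.4
tcp_pos: [0.5011, -0.0682, 0.0612]
tcp_rot: [[0.363, 0.931, 0.02], [0.932, -0.363, -0.008], [-0.0, 0.021, -1.0]]
contact_force: [-9.4, 5.4, 12.6]
grip_width: 0.293
grasp_force: 63.6
```

Request:
{"api": "apply_moves", "payload": {"plan": [{"tx": 0, "ty": 0, "tz": -0.0007, "rx": 0, "ry": 0, "rz": 0, "jaw": 1}, {"tx": 0, "ty": 0, "tz": -0.0007, "rx": 0, "ry": 0, "rz": 0, "jaw": 1}]}}

```text
t: 14.6
tcp_pos: [0.5012, -0.0683, 0.0613]
tcp_rot: [[0.364, 0.931, 0.021], [0.932, -0.363, -0.008], [-0.0, 0.022, -1.0]]
contact_force: [-6.2, 3.9, 7.8]
grip_width: 0.297
grasp_force: 63.0
```

Request:
{"api": "apply_moves", "payload": {"plan": [{"tx": 0, "ty": 0, "tz": -0.0005, "rx": 0, "ry": 0, "rz": 0, "jaw": 1}, {"tx": 0, "ty": 0.001, "tz": -0.0005, "rx": 0, "ry": 0, "rz": 0, "jaw": 1}]}}

```text
t: 14.8
tcp_pos: [0.5014, -0.0684, 0.0613]
tcp_rot: [[0.364, 0.931, 0.02], [0.932, -0.363, -0.008], [-0.0, 0.022, -1.0]]
contact_force: [-7.7, 3.4, 7.4]
grip_width: 0.298
grasp_force: 62.9
```

Request:
{"api": "apply_moves", "payload": {"plan": [{"tx": 0, "ty": 0.002, "tz": -0.0005, "rx": 0, "ry": 0, "rz": 0, "jaw": 1}, {"tx": 0, "ty": 0.004, "tz": -0.0005, "rx": 0, "ry": 0, "rz": 0, "jaw": 1}]}}

```text
t: 15.0
tcp_pos: [0.5043, -0.0697, 0.0613]
tcp_rot: [[0.363, 0.931, 0.024], [0.932, -0.363, -0.01], [-0.0, 0.025, -1.0]]
contact_force: [-3.6, 1.7, 1.0]
grip_width: 0.294
grasp_force: 62.2
```

It slid 3 mm while still loaded (about 6 N). Continuing in small steps.

Request:
{"api": "apply_moves", "payload": {"plan": [{"tx": 0, "ty": 0.003, "tz": 0, "rx": 0, "ry": 0, "rz": 0, "jaw": 1}, {"tx": 0, "ty": 0.006, "tz": 0, "rx": 0, "ry": 0, "rz": 0, "jaw": 1}]}}

```text
t: 15.2
tcp_pos: [0.5097, -0.0718, 0.0617]
tcp_rot: [[0.363, 0.931, 0.03], [0.932, -0.363, -0.012], [0.0, 0.032, -0.999]]
contact_force: [-0.1, -0.4, -4.7]
grip_width: 0.297
grasp_force: 61.3
```

Request:
{"api": "apply_moves", "payload": {"plan": [{"tx": 0, "ty": 0.002, "tz": 0.0006, "rx": 0, "ry": 0, "rz": 0, "jaw": 1}, {"tx": 0, "ty": 0.005, "tz": 0.0007, "rx": 0, "ry": 0, "rz": 0, "jaw": 1}]}}

```text
t: 15.4
tcp_pos: [0.5118, -0.0726, 0.0616]
tcp_rot: [[0.363, 0.931, 0.029], [0.932, -0.363, -0.011], [-0.0, 0.031, -1.0]]
contact_force: [-0.4, 0.5, -5.3]
grip_width: 0.293
grasp_force: 61.3
```

Request:
{"api": "apply_moves", "payload": {"plan": [{"tx": 0, "ty": 0.002, "tz": 0.0006, "rx": 0, "ry": 0, "rz": 0, "jaw": 1}, {"tx": 0, "ty": 0.004, "tz": 0.0007, "rx": 0, "ry": 0, "rz": 0, "jaw": 1}]}}

```text
t: 15.6
tcp_pos: [0.5135, -0.0732, 0.0615]
tcp_rot: [[0.363, 0.931, 0.029], [0.932, -0.363, -0.011], [-0.0, 0.031, -1.0]]
contact_force: [0.6, 0.3, -4.7]
grip_width: 0.295
grasp_force: 61.3
```

Request:
{"api": "apply_moves", "payload": {"plan": [{"tx": 0, "ty": 0.001, "tz": 0.0007, "rx": 0, "ry": 0, "rz": 0, "jaw": 1}, {"tx": 0, "ty": 0.004, "tz": 0.0009, "rx": 0, "ry": 0, "rz": 0, "jaw": 1}]}}

```text
t: 15.8
tcp_pos: [0.5148, -0.0736, 0.0614]
tcp_rot: [[0.363, 0.931, 0.027], [0.932, -0.363, -0.011], [-0.0, 0.029, -1.0]]
contact_force: [-2.4, 0.9, -1.3]
grip_width: 0.295
grasp_force: 61.6
```

Request:
{"api": "apply_moves", "payload": {"plan": [{"tx": 0, "ty": 0.003, "tz": -0.0001, "rx": 0, "ry": 0, "rz": 0, "jaw": 1}, {"tx": 0, "ty": 0.006, "tz": -0.0001, "rx": 0, "ry": 0, "rz": 0, "jaw": 1}]}}

```text
t: 16.0
tcp_pos: [0.5183, -0.075, 0.0615]
tcp_rot: [[0.363, 0.931, 0.029], [0.932, -0.363, -0.011], [0.0, 0.031, -1.0]]
contact_force: [0.4, 0.1, -4.2]
grip_width: 0.295
grasp_force: 61.4
```

Request:
{"api": "apply_moves", "payload": {"plan": [{"tx": 0, "ty": 0.003, "tz": 0.0004, "rx": 0, "ry": 0, "rz": 0, "jaw": 1}, {"tx": 0, "ty": 0.006, "tz": 0.0005, "rx": 0, "ry": 0, "rz": 0, "jaw": 1}]}}

```text
t: 16.2
tcp_pos: [0.5204, -0.0759, 0.0614]
tcp_rot: [[0.363, 0.931, 0.027], [0.932, -0.363, -0.011], [-0.0, 0.029, -1.0]]
contact_force: [-2.7, 1.6, -0.6]
grip_width: 0.295
grasp_force: 61.8
```

Request:
{"api": "apply_moves", "payload": {"plan": [{"tx": 0, "ty": 0.003, "tz": 0, "rx": 0, "ry": 0, "rz": 0, "jaw": 1}, {"tx": 0, "ty": 0.006, "tz": 0, "rx": 0, "ry": 0, "rz": 0, "jaw": 1}]}}

```text
t: 16.4
tcp_pos: [0.5238, -0.0772, 0.0614]
tcp_rot: [[0.363, 0.931, 0.029], [0.932, -0.363, -0.011], [-0.0, 0.031, -1.0]]
contact_force: [-1.8, 0.9, -1.7]
grip_width: 0.299
grasp_force: 61.7
```

```bash
python3 -c "
from h import *
infix()"
```

```text
tcp in fixture mm [-19.   14.9  61.4] rot [ 1.000e-04  3.100e-02 -9.995e-01] F [-0.2 -2.  -1.7] M [-0.49 -0.18 -0.05] 16.4
```

About at the stops. Now straightening the cell while pushing lightly into them.

Request:
{"api": "apply_moves", "payload": {"plan": [{"tx": 0, "ty": 0.003, "tz": 0.0002, "rx": 0.0015, "ry": 0, "rz": 0, "jaw": 1}, {"tx": 0, "ty": 0.006, "tz": 0.0005, "rx": 0.0035, "ry": 0, "rz": 0, "jaw": 1}, {"tx": 0, "ty": 0.008, "tz": 0.0008, "rx": 0.005, "ry": 0, "rz": 0, "jaw": 1}, {"tx": 0, "ty": 0.008, "tz": 0.0008, "rx": 0.005, "ry": 0, "rz": 0, "jaw": 1}]}}

```text
t: 16.8
tcp_pos: [0.526, -0.0781, 0.0613]
tcp_rot: [[0.362, 0.932, -0.006], [0.932, -0.362, 0.002], [-0.001, -0.006, -1.0]]
contact_force: [-6.5, 3.1, 4.0]
grip_width: 0.294
grasp_force: 62.5
```

```bash
python3 -c "
from h import *
infix()"
```

```text
tcp in fixture mm [-19.   17.3  61.3] rot [ 6.0e-04 -6.3e-03 -1.0e+00] F [-0.5 -7.2  4. ] M [-1.35 -0.17  0.18] 16.8
```

Request:
{"api": "apply_moves", "payload": {"plan": [{"tx": 0, "ty": 0.003, "tz": -0.0006, "rx": -0.001, "ry": 0, "rz": 0, "jaw": 1}, {"tx": 0, "ty": 0.006, "tz": -0.0012, "rx": -0.001, "ry": 0, "rz": 0, "jaw": 1}, {"tx": 0, "ty": 0.006, "tz": -0.0012, "rx": -0.001, "ry": 0, "rz": 0, "jaw": 1}]}}

```text
t: 17.1
tcp_pos: [0.526, -0.0781, 0.0613]
tcp_rot: [[0.362, 0.932, -0.006], [0.932, -0.362, 0.001], [-0.001, -0.006, -1.0]]
contact_force: [-11.8, 4.3, 8.5]
grip_width: 0.301
grasp_force: 63.1
```

```bash
python3 -c "
from h import *
infix()
im=imaging.get_image('scene'); cv2.imwrite('pics/s3.png',cv2.resize(im[170:290,250:380,::-1],None,fx=5,fy=5,interpolation=cv2.INTER_CUBIC))"
```

```text
tcp in fixture mm [-19.   17.3  61.3] rot [ 9.0e-04 -6.4e-03 -1.0e+00] F [  0.3 -12.5   8.5] M [-2.26 -0.16  0.19] 17.1
```

View pics/s3.png

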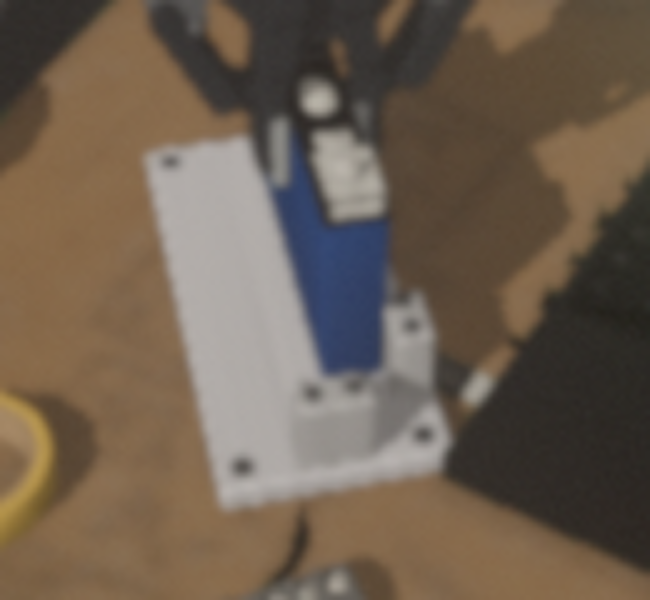

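The cell is flush against the side stops (position rigid under push), and its end is still about 25 mm short of the end stop. I'll ease the push and slide along tool -x.

Request:
{"api": "apply_moves", "payload": {"plan": [{"tx": 0, "ty": -0.004, "tz": 0, "rx": 0, "ry": 0, "rz": 0, "jaw": 1}, {"tx": -0.004, "ty": -0.006, "tz": 0, "rx": 0, "ry": 0, "rz": 0, "jaw": 1}, {"tx": -0.008, "ty": -0.006, "tz": 0, "rx": 0, "ry": 0, "rz": 0, "jaw": 1}]}}

```text
t: 17.45
tcp_pos: [0.5255, -0.079, 0.0617]
tcp_rot: [[0.364, 0.931, 0.003], [0.931, -0.364, 0.005], [0.006, 0.001, -1.0]]
contact_force: [-3.0, 12.8, 3.1]
grip_width: 0.299
grasp_force: 62.2
```

```bash
python3 -c "
from h import *
infix()"
```

```text
tcp in fixture mm [-17.9  17.1  61.7] rot [-0.0055  0.0014 -1.    ] F [-10.9  -7.4   3.1] M [-1.26  1.57  0.3 ] 17.45
```

Request:
{"api": "apply_moves", "payload": {"plan": [{"tx": -0.004, "ty": -0.001, "tz": -0.0004, "rx": 0, "ry": 0, "rz": 0, "jaw": 1}, {"tx": -0.008, "ty": -0.001, "tz": -0.0004, "rx": 0, "ry": 0, "rz": 0, "jaw": 1}]}}

```text
t: 17.65
tcp_pos: [0.5237, -0.0835, 0.0616]
tcp_rot: [[0.363, 0.932, 0.004], [0.932, -0.363, 0.003], [0.004, 0.003, -1.0]]
contact_force: [-1.4, 8.3, 0.5]
grip_width: 0.294
grasp_force: 61.9
```

```bash
python3 -c "
from h import *
infix()"
```

```text
tcp in fixture mm [-13.1  17.1  61.6] rot [-0.0038  0.0026 -1.    ] F [-7.2 -4.4  0.5] M [-0.95  1.07  0.25] 17.65
```

Request:
{"api": "apply_moves", "payload": {"plan": [{"tx": -0.004, "ty": 0.001, "tz": 0, "rx": 0, "ry": 0, "rz": 0, "jaw": 1}, {"tx": -0.008, "ty": 0.001, "tz": 0.0002, "rx": 0, "ry": 0, "rz": 0, "jaw": 1}, {"tx": -0.012, "ty": 0.001, "tz": 0.0002, "rx": 0, "ry": 0, "rz": 0, "jaw": 1}]}}

```text
t: 17.95
tcp_pos: [0.5219, -0.0882, 0.0617]
tcp_rot: [[0.363, 0.932, 0.003], [0.932, -0.363, 0.005], [0.006, 0.001, -1.0]]
contact_force: [-3.2, 10.9, 2.3]
grip_width: 0.295
grasp_force: 62.1
```

```bash
python3 -c "
from h import *
infix()"
```

```text
tcp in fixture mm [-8.1 17.1 61.7] rot [-0.0055  0.0013 -1.    ] F [-9.  -6.9  2.3] M [-1.13  1.37  0.34] 17.95
```

Request:
{"api": "apply_moves", "payload": {"plan": [{"tx": -0.004, "ty": -0.001, "tz": -0.0002, "rx": 0, "ry": 0, "rz": 0, "jaw": 1}, {"tx": -0.008, "ty": -0.001, "tz": -0.0002, "rx": 0, "ry": 0, "rz": 0, "jaw": 1}, {"tx": -0.012, "ty": -0.001, "tz": -0.0002, "rx": 0, "ry": 0, "rz": 0, "jaw": 1}, {"tx": -0.016, "ty": -0.001, "tz": -0.0002, "rx": 0, "ry": 0, "rz": 0, "jaw": 1}]}}

```text
t: 18.35
tcp_pos: [0.5186, -0.0964, 0.0616]
tcp_rot: [[0.363, 0.932, 0.004], [0.932, -0.363, 0.003], [0.004, 0.002, -1.0]]
contact_force: [-2.9, 8.0, -0.1]
grip_width: 0.298
grasp_force: 61.8
```

```bash
python3 -c "
from h import *
infix()"
```

```text
tcp in fixture mm [ 0.7 17.1 61.6] rot [-0.004   0.0024 -1.    ] F [-6.4 -5.6 -0.1] M [-0.92  0.99  0.31] 18.35
```

About 5 mm to go; continuing until the force along x rises.

Request:
{"api": "apply_moves", "payload": {"plan": [{"tx": -0.003, "ty": 0, "tz": 0.0002, "rx": 0, "ry": 0, "rz": 0, "jaw": 1}, {"tx": -0.006, "ty": 0, "tz": 0.0002, "rx": 0, "ry": 0, "rz": 0, "jaw": 1}, {"tx": -0.009, "ty": 0, "tz": 0.0002, "rx": 0, "ry": 0, "rz": 0, "jaw": 1}, {"tx": -0.012, "ty": 0, "tz": 0.0002, "rx": 0, "ry": 0, "rz": 0, "jaw": 1}]}}

```text
t: 18.75
tcp_pos: [0.5165, -0.1017, 0.0616]
tcp_rot: [[0.363, 0.932, 0.004], [0.932, -0.363, 0.003], [0.004, 0.002, -1.0]]
contact_force: [-2.0, 10.4, 2.4]
grip_width: 0.297
grasp_force: 62.0
```

```bash
python3 -c "
from h import *
infix()"
```

```text
tcp in fixture mm [ 6.5 17.1 61.6] rot [-0.0045  0.0023 -1.    ] F [-9.  -5.6  2.4] M [-0.97  1.61  0.24] 18.75
```

Request:
{"api": "apply_moves", "payload": {"plan": [{"tx": -0.003, "ty": 0, "tz": 0, "rx": 0, "ry": 0, "rz": 0, "jaw": 1}, {"tx": -0.006, "ty": 0, "tz": 0, "rx": 0, "ry": 0, "rz": 0, "jaw": 1}]}}

```text
t: 18.95
tcp_pos: [0.5165, -0.1019, 0.0619]
tcp_rot: [[0.364, 0.931, 0.006], [0.931, -0.364, 0.009], [0.01, 0.003, -1.0]]
contact_force: [3.4, 21.2, 1.8]
grip_width: 0.294
grasp_force: 61.9
```

```bash
python3 -c "
from h import *
infix()"
```

```text
tcp in fixture mm [ 6.6 17.1 61.9] rot [-0.0102  0.0026 -0.9999] F [-21.   -4.5   1.8] M [-1.07  2.77  0.45] 18.95
```

Against the end stop: x is fixed at 6.6 mm and the force rose to 21 N. I'll ease off, level, then open and rise.

Request:
{"api": "apply_moves", "payload": {"plan": [{"tx": 0.003, "ty": 0, "tz": 0, "rx": 0, "ry": 0, "rz": 0, "jaw": 1}, {"tx": 0.006, "ty": 0, "tz": 0.0006, "rx": 0, "ry": 0, "rz": 0, "jaw": 1}, {"tx": 0.008, "ty": 0, "tz": 0.001, "rx": 0, "ry": 0, "rz": 0, "jaw": 1}, {"tx": 0.008, "ty": 0, "tz": 0.001, "rx": 0, "ry": 0, "rz": 0, "jaw": 1}]}}

```text
t: 19.35
tcp_pos: [0.5166, -0.1016, 0.0615]
tcp_rot: [[0.363, 0.932, 0.003], [0.932, -0.363, 0.001], [0.002, 0.002, -1.0]]
contact_force: [-4.4, 5.6, 3.0]
grip_width: 0.296
grasp_force: 62.3
```

```bash
python3 -c "
from h import *
infix()"
```

```text
tcp in fixture mm [ 6.4 17.1 61.5] rot [-0.0024  0.002  -1.    ] F [-3.7 -6.1  3. ] M [-1.15  0.65  0.27] 19.35
```

Request:
{"api": "apply_moves", "payload": {"plan": [{"tx": 0, "ty": 0, "tz": 0, "rx": 0, "ry": 0, "rz": 0, "jaw": 0.6}, {"tx": 0, "ty": 0, "tz": 0, "rx": 0, "ry": 0, "rz": 0, "jaw": 0.4}, {"tx": 0, "ty": 0, "tz": 0, "rx": 0, "ry": 0, "rz": 0, "jaw": 0.3}, {"tx": 0, "ty": 0, "tz": 0, "rx": 0, "ry": 0, "rz": 0, "jaw": 0.3}, {"tx": 0, "ty": 0, "tz": 0, "rx": 0, "ry": 0, "rz": 0, "jaw": 0.3}]}}

```text
t: 19.85
tcp_pos: [0.5177, -0.1039, 0.0616]
tcp_rot: [[0.364, 0.932, 0.006], [0.932, -0.364, -0.002], [0.0, 0.007, -1.0]]
contact_force: [-0.7, 0.2, 0.6]
grip_width: 0.702
grasp_force: 0.0
```

```bash
python3 -c "
from h import *
infix()"
```

```text
tcp in fixture mm [ 8.1 18.9 61.6] rot [-0.      0.0068 -1.    ] F [ 0.1 -0.7  0.6] M [-0.    0.03 -0.01] 19.85
```

Free. I'll rise 150 mm and back away from the view.

Request:
{"api": "apply_moves", "payload": {"plan": [{"tx": 0, "ty": -0.003, "tz": -0.03, "rx": 0, "ry": 0, "rz": 0, "jaw": 0.3}, {"tx": 0, "ty": -0.003, "tz": -0.08, "rx": 0, "ry": 0, "rz": 0, "jaw": 0.3}, {"tx": 0, "ty": -0.003, "tz": -0.15, "rx": 0, "ry": 0, "rz": 0, "jaw": 0.3}, {"tx": 0, "ty": -0.003, "tz": -0.22, "rx": 0, "ry": 0, "rz": 0, "jaw": 0.3}, {"tx": 0, "ty": -0.003, "tz": -0.3, "rx": 0, "ry": 0, "rz": 0, "jaw": 0.3}, {"tx": 0.1, "ty": -0.003, "tz": -0.3, "rx": 0, "ry": 0, "rz": 0, "jaw": 0.3}, {"tx": 0.2, "ty": -0.003, "tz": -0.3, "rx": 0, "ry": 0, "rz": 0, "jaw": 0.3}, {"tx": 0.3, "ty": -0.003, "tz": -0.3, "rx": 0, "ry": 0, "rz": 0, "jaw": 0.3}, {"tx": 0.3, "ty": -0.003, "tz": -0.3, "rx": 0, "ry": 0, "rz": 0, "jaw": 0.3}, {"tx": 0.3, "ty": -0.003, "tz": -0.3, "rx": 0, "ry": 0, "rz": 0, "jaw": 0.3}]}}

```text
t: 20.85
tcp_pos: [0.5695, 0.038, 0.2122]
tcp_rot: [[0.361, 0.933, 0.006], [0.933, -0.361, -0.003], [-0.0, 0.007, -1.0]]
contact_force: [-0.7, -0.4, 0.2]
grip_width: 0.701
grasp_force: 0.0
```

```bash
python3 -c "
from h import *
a=imaging.get_image('top')[166:266,283:403,::-1]; b=imaging.get_image('scene')[170:270,260:380,::-1]
cv2.imwrite('pics/end.png',cv2.resize(np.hstack([a,b]),None,fx=3.3,fy=3.3,interpolation=cv2.INTER_CUBIC))"
```

```text
(no output)
```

View pics/end.png

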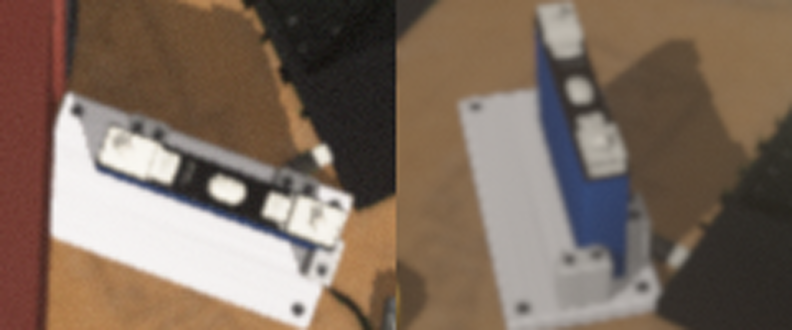

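The cell stands upright against both side stops, with its end at the end stop and the gripper clear. Handing in.

```bash
python3 -c "
from station import ctrl
print(ctrl.hand_in())"
```

```text
the job is handed in; nothing more can be done
None
```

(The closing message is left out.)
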